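# Find the rattling parts case and hold it out

### The job

In one of the three sealed parts cases in the rack something has come loose: lift the cases one at a time clear of the rack and shake each end to end a few times with long strokes, until you have the one that rattles. Slide every silent case back fully home into the rack, and leave everything else on the bench where it is. Then hold the rattling case out upright and still, about 20 cm above the middle of the notepad, and finish while holding it there.

Things in the scene. Friction and masses are not known exactly. Their poses are not given: they have to be found in the camera images.
- case_left_mid (a point): centre (42 mm above its underside) of the left case, seen from the robot (+y side of the rack). Three like cases of plain grey plastic: 100 mm long (x), 40 thick (y), 84 high (z), 0.18 to 0.32 kg, balanced in the middle. In just one (by chance) a 0.11 kg steel part rolls along x, 31 mm either way: to the low end if tipped over 3 degrees; brisk level strokes of 70 mm or more throw it to the leading end, where it stays
- case_middle_mid (a point): centre (42 mm above its underside) of the middle case, seen from the robot (middle of the rack). Three like cases of plain grey plastic: 100 mm long (x), 40 thick (y), 84 high (z), 0.18 to 0.32 kg, balanced in the middle. In just one (by chance) a 0.11 kg steel part rolls along x, 31 mm either way: to the low end if tipped over 3 degrees; brisk level strokes of 70 mm or more throw it to the leading end, where it stays
- case_right_mid (a point): centre (42 mm above its underside) of the right case, seen from the robot (-y side of the rack). Three like cases of plain grey plastic: 100 mm long (x), 40 thick (y), 84 high (z), 0.18 to 0.32 kg, balanced in the middle. In just one (by chance) a 0.11 kg steel part rolls along x, 31 mm either way: to the low end if tipped over 3 degrees; brisk level strokes of 70 mm or more throw it to the leading end, where it stays
- rack_mid (a point): middle of the top face of the fixed white rack, 130 (x) by 270 (y) by 24 mm high. Three pockets at y -90, 0, +90 mm, 18 mm deep, rims chamfered, 2 mm clear of a case all round. Cases stand in them on their long edge, length along the rack's x, underside 6 mm and top 90 mm above the bench, 50 mm free between neighbours
- notepad_mid (a point): middle of the upper face of the plain paper notepad, fixed to the bench, 210 (x) by 148 (y) by 10 mm high
- flask: stoppered glass conical flask, bystander, 84 mm wide, 151 mm high; origin under its centre
- beaker: white plastic beaker, bystander, 90 mm wide, 118 mm high; origin under its centre
- bottle: amber glass bottle with black cap, bystander, 72 mm wide, 150 mm high; origin under its centre
- vial: small glass vial, bystander, 24 mm wide, 42 mm high; origin under its centre
- syringe: glass syringe lying on the bench, bystander, 195 mm long, needle to its +x, 12 mm high
- wrench: small steel wrench lying on the bench, bystander, 130 mm long
- vial_box: low cardboard box of capped vials, bystander, 70 by 100 mm, 33 mm high; origin under its centre
Not all that is in view belongs to the job. Leave any green look-alike of the part that bears case_right_mid alone.

How it is judged (in metres and radians):
On the way, in this order (a step that is already met when the one before it is completed fails the run):
1. the case with the loose part is clear of the rack and shaken: the part has run to one end (+x of the case) (((distance between loose_part_center and case_left_mid below 0.065 m and height (world z) of case_left_mid above 0.075 m and x of loose_part_center in the frame of case_left_mid above 0.017 m) or (distance between loose_part_center and case_middle_mid below 0.065 m and height (world z) of case_middle_mid above 0.075 m and x of loose_part_center in the frame of case_middle_mid above 0.017 m) or (distance between loose_part_center and case_right_mid below 0.065 m and height (world z) of case_right_mid above 0.075 m and x of loose_part_center in the frame of case_right_mid above 0.017 m))).
2. shaken the other way: the part has run to the other end (((distance between loose_part_center and case_left_mid below 0.065 m and height (world z) of case_left_mid above 0.075 m and x of loose_part_center in the frame of case_left_mid below -0.017 m) or (distance between loose_part_center and case_middle_mid below 0.065 m and height (world z) of case_middle_mid above 0.075 m and x of loose_part_center in the frame of case_middle_mid below -0.017 m) or (distance between loose_part_center and case_right_mid below 0.065 m and height (world z) of case_right_mid above 0.075 m and x of loose_part_center in the frame of case_right_mid below -0.017 m))).
3. and back again to the first end (((distance between loose_part_center and case_left_mid below 0.065 m and height (world z) of case_left_mid above 0.075 m and x of loose_part_center in the frame of case_left_mid above 0.017 m) or (distance between loose_part_center and case_middle_mid below 0.065 m and height (world z) of case_middle_mid above 0.075 m and x of loose_part_center in the frame of case_middle_mid above 0.017 m) or (distance between loose_part_center and case_right_mid below 0.065 m and height (world z) of case_right_mid above 0.075 m and x of loose_part_center in the frame of case_right_mid above 0.017 m))).
At the end, for the whole second after the job is handed in: The rattling case is held in the fingers, still and upright (0.25 rad), its centre within 70 mm sideways of the notepad's middle and 0.13 to 0.33 m above the bench; the other two stand upright in rack pockets, fully down (within 4 mm) (((distance between loose_part_center and case_left_mid below 0.065 m and horizontal distance between case_left_mid and notepad_mid below 0.07 m and height (world z) of case_left_mid between 0.13 and 0.33 m and angle between case_left_mid's own z axis and vertical below 0.25 rad and contact force between the fingers and case_left above 1 N and linear speed of case_left below 0.04 m/s and (height (world z) of case_middle_mid below 0.052 m and angle between case_middle_mid's own z axis and vertical below 0.06 rad and x of case_middle_mid in the frame of rack_mid between -0.006 and 0.006 m and horizontal distance between case_middle_mid and rack_mid below 0.1 m) and (height (world z) of case_right_mid below 0.052 m and angle between case_right_mid's own z axis and vertical below 0.06 rad and x of case_right_mid in the frame of rack_mid between -0.006 and 0.006 m and horizontal distance between case_right_mid and rack_mid below 0.1 m)) or (distance between loose_part_center and case_middle_mid below 0.065 m and horizontal distance between case_middle_mid and notepad_mid below 0.07 m and height (world z) of case_middle_mid between 0.13 and 0.33 m and angle between case_middle_mid's own z axis and vertical below 0.25 rad and contact force between the fingers and case_middle above 1 N and linear speed of case_middle below 0.04 m/s and (height (world z) of case_left_mid below 0.052 m and angle between case_left_mid's own z axis and vertical below 0.06 rad and x of case_left_mid in the frame of rack_mid between -0.006 and 0.006 m and horizontal distance between case_left_mid and rack_mid below 0.1 m) and (height (world z) of case_right_mid below 0.052 m and angle between case_right_mid's own z axis and vertical below 0.06 rad and x of case_right_mid in the frame of rack_mid between -0.006 and 0.006 m and horizontal distance between case_right_mid and rack_mid below 0.1 m)) or (distance between loose_part_center and case_right_mid below 0.065 m and horizontal distance between case_right_mid and notepad_mid below 0.07 m and height (world z) of case_right_mid between 0.13 and 0.33 m and angle between case_right_mid's own z axis and vertical below 0.25 rad and contact force between the fingers and case_right above 1 N and linear speed of case_right below 0.04 m/s and (height (world z) of case_left_mid below 0.052 m and angle between case_left_mid's own z axis and vertical below 0.06 rad and x of case_left_mid in the frame of rack_mid between -0.006 and 0.006 m and horizontal distance between case_left_mid and rack_mid below 0.1 m) and (height (world z) of case_middle_mid below 0.052 m and angle between case_middle_mid's own z axis and vertical below 0.06 rad and x of case_middle_mid in the frame of rack_mid between -0.006 and 0.006 m and horizontal distance between case_middle_mid and rack_mid below 0.1 m)))); the arm keeps its last pose, push and grip.
It fails at once if a bystander (flask, beaker, bottle, vial, syringe, wrench, box of vials) is shoved by more than 30 mm or knocked over (distance of any of flask, beaker, bottle, vial, syringe, wrench, vial_box from where it was at the start of the episode above 0.03 m or angle between any of flask, beaker, bottle, vial, syringe, wrench, vial_box's own z axis and vertical above 0.5 rad).
It also fails if it takes over 72 s, if anything falls off the work surface, if the arm or the gripper's body presses on something with over 40 N, if the wrist force passes 120 N, or if a joint passes its speed limit or range.

### The arm

A 6-joint arm with a two-finger parallel gripper is mounted at the origin on the work surface. World frame = base frame: x ahead of the robot, y to its left, z up, the work surface at z = 0. Lengths are in mm, angles in rad, forces in N, time in s.
With the tool pointing down it reaches from about 275 to 825 mm from the base axis. Payload 4.9 kg.
Tool frame: the origin (TCP) lies on the centre line of the jaws, within the pads' length; the fingertips stand 11 mm ahead of it and the grasp point (between the pads) lies 8 mm behind it; z points along the fingers, y is the direction in which the jaws open and shut (so a half turn about z gives the same grasp; the last joint's range is limited). The gripper opens to 85 mm and grips with 20 to 120 N. Pads are 22 mm wide; open, the fingers measure 114 mm over their backs; the gripper's body (76 mm by 85 mm) begins 54 mm behind the grasp point. The pads swing forward as they close: fully open they stand 13 mm farther back than shut.
Start: joints at [1.209, 0.326, -0.193, 1.052, 0, 1.437], TCP at [124.202, 535.81, 242.281] pointing down, gripper open.
Joint ranges: [-2.65, 2.65], [-0.97, 1.79], [-1.3, 1.35], [-1.93, 2.1], [-1.47, 1.37], [-3.14, 3.14]. Speed limits (rad/s): [2.57, 2.57, 3.14, 3.14, 3.14, 3.14].

### API

Orientations are given as a unit quaternion [w, x, y, z].
In Python, from rig import * gives the robot as it stands. The module is installed in compiled form; this text tells all that it offers.
- The arm moves only by the tool carry_out, never from a script. Its argument "motion" is a list of rows, each a list of 2 entries, a list of its own where there are three numbers: the shift along the world's x, y, z in mm, then the turn, a rotation vector about the world's x, y, z in rad. In form: [[[x, y, z], [rx, ry, rz]], ...]. A call has 1 to 20 rows; each row shifts and turns the commanded pose from where the row before left it; what a row does not reach is not made up. A row lasts 1/8 s, in which the tool goes at most 62.5 mm and 10.7 degrees, less where a joint would pass 70% of its speed; a pose out of reach is approached as far as the arm can. A call is refused whole if a number of a shift passes 62.5 or a number of a turn 0.188, either way. A call with a gripper value outside its range is refused whole. "jaw" is the opening, from 0 (shut) to 1 (fully open), set as the call begins (left out, the last holds). The fingers move at their own pace and stop on an object; the grip force is fixed at half the most. Time passes only in rows, so rows that do not move let the fingers close. It gives the time, the measured TCP pose, the force and the opening at its end, in the units of the state.
- state(): the state, without advancing time (a new reading comes with each control period).
- grab_frame(name): name is "scene" or "top" or "wrist"; returns (picture, depth): 480x640x3 uint8, red, green, blue; 480x640 float32, mm along the optical axis (not along the pixel's ray), 0 where there is no reading.
- calibration(name): a dict with "fx", "fy", "cx", "cy" (pixels), "position" and "attitude" of the camera in the world; the wrist camera has in their place "mount" (4x4, takes a point from camera to tool coordinates, whose origin is the TCP and whose axes are the flange's). Camera axes: x right, y up, looking along -z (the intrinsics and any distortion apply to the point x, -y, -z); pixel columns grow to the right and rows downward; lengths in mm; the calibration is good to about 2 mm. A picture is of the moment at which its call begins: read the wrist's pose just before it. calibration takes no time and is no camera call.
- hand_in(): hands the job in, once; it reports no verdict.
Trained networks look in the newest picture that a camera, given by its name, has taken for a name from the list of things; names that differ only in an ending like _2 or _b are one class to them, and where a whole thing is asked for, a point or a joint stands for the part that bears it (a point fixed in the world has none). Each returns a list of dicts, best first, with "conf" (0 to 1); they miss things now and then, are a little off and sometimes report something else, mostly with a low value. They report only what shows in the picture. A call takes as long as a camera call. They do not tell look-alikes from the thing itself.
- recognise(thing, camera): "xy" ([column, row] in pixels, amid what is visible of it).
- trace(thing, camera): "pixels" (480x640 bool, what is visible of it) and "xy" ([column, row] in pixels, amid what is visible of it).
The state is a dict: "time_s": time; "joint_pos": joint angles; "qvel": joint speeds; "joint_efforts": joint torques, N m; "tool_pos": TCP position; "orientation": TCP orientation; "ft_force": force on the tool from outside, world axes, zero at the start; "wrist_torque": the same for the moment, N m; "opening": opening from 0.0 (shut) to 1.0 (fully open).
Only numpy, scipy, OpenCV 4.12 (cv2) and the standard library are available. Lean on these libraries where they do the work, as an engineer would, in place of code of your own. Each camera call takes 0.05 s, during which the arm holds its last target. There are 200 camera calls.

## Working session

There is one attempt and no reset: what is moved stays moved. The work goes in short steps, Python scripts to look and compute and a tool call to move; the robot and the scene stay as the last step left them, time stands still between calls to the robot, and variables do not carry over. Pictures are saved under pics/ and viewed, about 8 in all and at most 12, crops included, and the job is handed in when it is done.

Besides the shell and the picture viewer there is one more tool, called after "Emit:" by a JSON object that holds its "method" and its "body". carry_out: Moves the arm, as the interface text tells. Its arguments: {"type":"object","properties":{"motion":{"type":"array","items":{"type":"array"}},"jaw":{"type":"number"}},"required":["motion"]}

```bash
mkdir -p pics
cat > h.py <<'E'
from rig import *
import numpy as np, cv2
from scipy.spatial.transform import Rotation as R
def quat(q): return R.from_quat([q[1],q[2],q[3],q[0]])
def cam(name):
    c=calibration(name)
    if 'mount' in c:
        s=state(); M=np.array(c['mount']); r=quat(s['orientation']).as_matrix()
        return c, r@M[:3,:3], r@M[:3,3]+np.array(s['tool_pos'])
    a=np.array(c['attitude']); m=quat(a).as_matrix() if a.size==4 else a.reshape(3,3)
    return c,m,np.array(c['position'])
def cloud(name,d,cm):
    c,m,p=cm
    v,u=np.mgrid[:480,:640]
    P=np.stack([(u-c['cx'])/c['fx']*d,-(v-c['cy'])/c['fy']*d,-d],-1)
    return P@m.T+p
E
python3 - <<'E'
from h import *
for n in ["scene","top"]:
    print(n,calibration(n))
    cm=cam(n); im,d=grab_frame(n); cv2.imwrite(f'pics/{n}1.png',im[...,::-1]); W=cloud(n,d,cm)
    np.savez(f'{n}1.npz',W=W,d=d,im=im)
    for t in ["case_left_mid","case_middle_mid","case_right_mid","rack_mid","notepad_mid","flask","beaker","bottle","vial","syringe","wrench","vial_box"]:
        for r in recognise(t,n)[:3]:
            x,y=np.round(r['xy']).astype(int)
            print(n,t,round(r['conf'],2),(x,y),W[min(y,479),min(x,639)].round(0) if d[min(y,479),min(x,639)]>0 else None)
print(state())
E
```

```text
scene {'fx': 455.84871865333474, 'fy': 455.84871865333474, 'cx': 327.0329878840848, 'cy': 236.9350864288377, 'position': array([ 998.06272967, -504.60600469,  924.39067188]), 'attitude': array([0.88515892, 0.30872737, 0.11402666, 0.32890578])}
scene case_left_mid 0.96 (np.int64(312), np.int64(238)) [543. -28.  91.]
scene case_middle_mid 0.94 (np.int64(282), np.int64(263)) [ 541. -126.   93.]
scene case_right_mid 0.83 (np.int64(213), np.int64(249)) [ 383. -195.   77.]
scene case_right_mid 0.74 (np.int64(348), np.int64(289)) [690. -75.  79.]
scene case_right_mid 0.65 (np.int64(251), np.int64(285)) [ 532. -211.   95.]
scene rack_mid 0.86 (np.int64(283), np.int64(286)) [ 551. -140.   26.]
scene notepad_mid 0.93 (np.int64(394), np.int64(220)) [623. 202.  13.]
scene flask 0.62 (np.int64(219), np.int64(395)) [ 658. -412.   89.]
scene beaker 0.58 (np.int64(160), np.int64(345)) [ 454. -416.   21.]
scene bottle 0.9 (np.int64(417), np.int64(130)) [507. 462.  91.]
scene vial 0.6 (np.int64(161), np.int64(344)) [ 453. -413.   21.]
scene vial 0.59 (np.int64(322), np.int64(194)) [421. 146.  19.]
sce
[... 1600 characters left out ...]
275.  31.]
{'time_s': 1.3, 'joint_pos': array([ 1.20879765e+00,  3.26201004e-01, -1.92594012e-01,  1.05199504e+00,
       -1.02849483e-05,  1.43659605e+00]), 'qvel': array([-0.00233183,  0.00045104,  0.00158972, -0.00065659, -0.00046352,
        0.0021806 ]), 'joint_efforts': array([-1.09245055e-03, -4.43343401e+01,  2.62750357e+01,  1.28454445e-03,
        1.25166384e-04, -7.52898245e-06]), 'tool_pos': array([124.20805438, 535.81363575, 242.28256599]), 'orientation': array([5.75457138e-06, 1.13653089e-01, 9.93520496e-01, 1.77509999e-06]), 'ft_force': array([ 0.46428807, -0.50379662,  0.15183848]), 'wrist_torque': array([-0.02496356,  0.01520322, -0.05310616]), 'opening': 1.0020316691719076}
```

View pics/scene1.png

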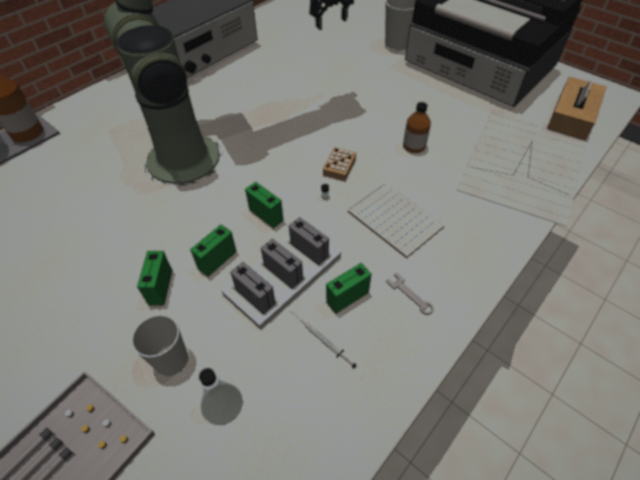

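View pics/top1.png

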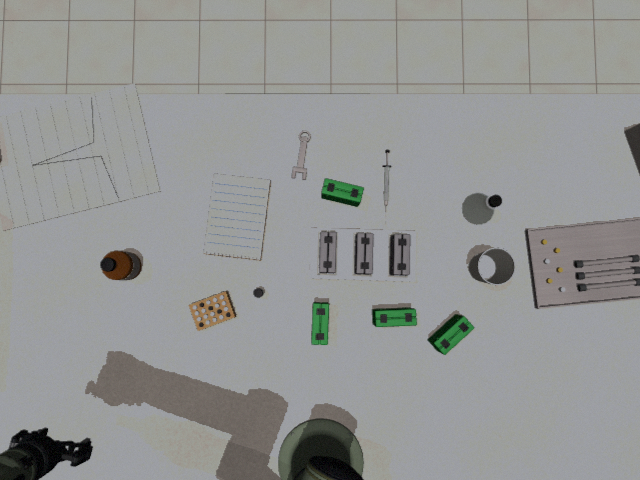

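The pictures show three grey cases in the white rack (top view columns ~328/364/400, row 254), green look-alikes around it, and the notepad at about (238,216). Next I measure the cases' geometry.

Run:
```python
from h import *
for n in ["top","scene"]:
    f=np.load(f'{n}1.npz'); W,im,d=f['W'],f['im'].astype(int),f['d']
    grey=(im.max(-1)-im.min(-1)<30)
    for lo,hi in [(-65,20),(-140,-65),(-230,-140)]:
        m=(d>0)&grey&(W[...,2]>78)&(W[...,2]<105)&(W[...,0]>440)&(W[...,0]<610)&(W[...,1]>lo)&(W[...,1]<hi)
        P=W[m]
        if len(P)<20: print('few'); continue
        r=cv2.minAreaRect(P[:,:2].astype(np.float32)); print(n,lo,len(P),np.round(r[0]),np.round(r[1]),round(r[2],1),'z',np.percentile(P[:,2],[10,50,90]).round())
    m=(d>0)&(W[...,2]>8)&(W[...,2]<20)&(W[...,0]>480)&(W[...,0]<760)&(W[...,1]>110)&(W[...,1]<310)
    r=cv2.minAreaRect(W[m][:,:2].astype(np.float32)); print('pad',m.sum(),r, np.median(W[m],0))
    b=(d>0)&(abs(W[...,0]-300)<50)&(abs(W[...,1]-150)<50); print('bench z',np.median(W[b][:,2]))
    m=(d>0)&(W[...,2]>17)&(W[...,2]<32)&(W[...,0]>430)&(W[...,0]<620)&(W[...,1]>-260)&(W[...,1]<70)&(im.min(-1)>110)
    print('rack',m.sum(),cv2.minAreaRect(W[m][:,:2].astype(np.float32)))
```

```text
top -65 676 [525. -14.] [ 40. 100.] 87.8 z [86. 90. 94.]
top -140 681 [ 522. -104.] [40. 98.] 89.5 z [86. 90. 94.]
top -230 692 [ 520. -194.] [41. 98.] 88.8 z [86. 90. 93.]
pad 3746 ((616.3271484375, 210.13275146484375), (268.60919189453125, 197.00160217285156), 0.2565229833126068) [621.54800508 218.8841541   11.30176953]
bench z 0.33451341178010807
rack 2914 ((522.4129638671875, -104.43754577636719), (270.4967041015625, 130.32192993164062), 88.304931640625)
scene -65 671 [523. -19.] [ 43. 103.] 86.3 z [85. 91. 94.]
scene -140 730 [ 520. -108.] [ 41. 102.] 88.4 z [85. 91. 94.]
scene -230 807 [ 517. -198.] [ 41. 101.] 87.9 z [86. 91. 93.]
pad 3355 ((617.7703247070312, 215.31149291992188), (152.19862365722656, 214.29312133789062), 83.72776794433594) [625.08430569 211.719453    11.57853955]
bench z 1.865675707529931
rack 1823 ((518.9349975585938, -107.247802734375), (271.7894287109375, 133.35496520996094), 88.34454345703125)
```

Emit:
{"method": "carry_out", "body": {"motion": [[[26.5,-42.8,4],[0,0,0.0133]],[[26.5,-42.8,4],[0,0,0.0133]],[[26.5,-42.8,4],[0,0,0.0133]],[[26.5,-42.8,4],[0,0,0.0133]],[[26.5,-42.8,4],[0,0,0.0133]],[[26.5,-42.8,4],[0,0,0.0133]],[[26.5,-42.8,4],[0,0,0.0133]],[[26.5,-42.8,4],[0,0,0.0133]],[[26.5,-42.8,4],[0,0,0.0133]],[[26.5,-42.8,4],[0,0,0.0133]],[[26.5,-42.8,4],[0,0,0.0133]],[[26.5,-42.8,4],[0,0,0.0133]],[[26.5,-42.8,4],[0,0,0.0133]],[[26.5,-42.8,4],[0,0,0.0133]],[[26.5,-42.8,4],[0,0,0.0133]],[[0,0,0],[0,0,0]],[[0,0,0],[0,0,0]]]}}

```text
time_s: 3.42
tool_pos: [521.2, -105.9, 301.9]
orientation: [-0.001, 0.014, 1.0, 0.0]
ft_force: [-0.0, -0.4, 0.2]
opening: 0.996
```

```bash
cat > look.py <<'E'
from h import *
import sys
s=state(); y=quat(s['orientation']).as_matrix()[:,1]
print(s['time_s'],s['tool_pos'].round(1),'yaw',np.arctan2(-y[0],y[1]).round(4),s['ft_force'].round(2))
n='wrist'; cm=cam(n); im,d=grab_frame(n); W=cloud(n,d,cm); im0=im; im=im.astype(int)
cv2.imwrite(f'pics/{sys.argv[1]}.png',im0[...,::-1]); np.savez('w.npz',W=W,im=im,d=d)
print('mount',np.round(calibration(n)['mount'],2).tolist())
grey=(im.max(-1)-im.min(-1)<30)
for lo,hi in [(-60,30),(-150,-65),(-240,-155)]:
    m=(d>0)&grey&(W[...,2]>80)&(W[...,2]<105)&(W[...,0]>440)&(W[...,0]<610)&(W[...,1]>lo)&(W[...,1]<hi)
    P=W[m]
    if len(P)<50: print('few'); continue
    r=cv2.minAreaRect(P[:,:2].astype(np.float32)); print(lo,len(P),np.round(r[0],1),np.round(r[1],1),round(r[2],1),'z',np.percentile(P[:,2],[10,50,90]).round())
m=(d>0)&(W[...,2]>17)&(W[...,2]<32)&(W[...,0]>430)&(W[...,0]<620)&(W[...,1]>-260)&(W[...,1]<70)&(im.min(-1)>110)
print('rack',m.sum(),cv2.minAreaRect(W[m][:,:2].astype(np.float32)))
E
python3 look.py w1
```

```text
3.425 [ 521.2 -105.9  301.9] yaw -0.0287 [-0.04 -0.36  0.18]
mount [[-0.0, 0.96, 0.29, 74.48], [1.0, -0.0, 0.0, -1.37], [0.0, 0.29, -0.96, -130.74], [0.0, 0.0, 0.0, 1.0]]
-60 4397 [523.9 -18.5] [ 41.1 100.2] 88.3 z [88. 89. 90.]
-150 4266 [ 520.5 -108.2] [41.1 99.3] 88.3 z [88. 89. 90.]
-240 4419 [ 517.8 -198. ] [41.  99.4] 88.3 z [88. 89. 91.]
rack 5907 ((520.7062377929688, -108.32725524902344), (270.85595703125, 130.1707000732422), 88.09456634521484)
```

View pics/w1.png

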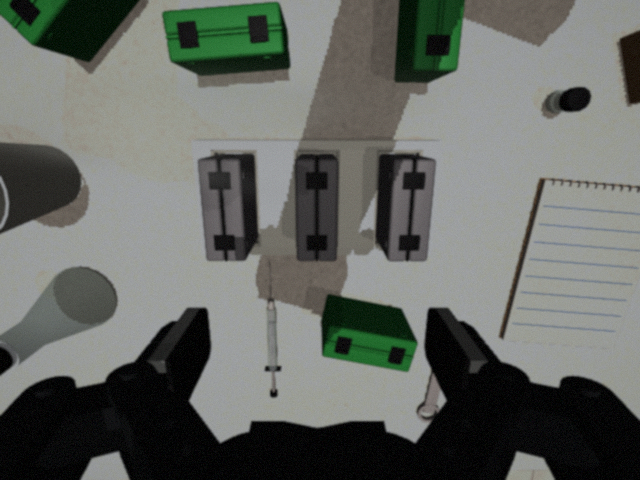

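The wrist view shows the three cases (columns ~228/317/408), the fingers centred on the middle one, and yaw matching. I go down over the left case first.

Emit:
{"method": "carry_out", "body": {"motion": [[[1.5,44,0],[0,0,0]],[[1,44.4,0],[0,0,0]],[[0,0,-50],[0,0,0]],[[0,0,-50],[0,0,0]],[[0,0,-50],[0,0,0]],[[0,0,-45],[0,0,0]],[[0,0,-37],[0,0,0]],[[0,0,-20],[0,0,0]],[[0,0,0],[0,0,0]],[[0,0,0],[0,0,0]]]}}

```text
time_s: 4.72
tool_pos: [524.6, -17.2, 51.4]
orientation: [0.001, 0.014, 1.0, -0.0]
ft_force: [-0.1, -0.3, 0.8]
opening: 1.001
```

Emit:
{"method": "carry_out", "body": {"motion": [[[0,0,0],[0,0,0]],[[0,0,0],[0,0,0]],[[0,0,0],[0,0,0]],[[0,0,0],[0,0,0]],[[0,0,0],[0,0,0]]], "jaw": 0}}

```text
time_s: 5.35
tool_pos: [524.8, -17.8, 51.1]
orientation: [0.001, 0.014, 1.0, 0.0]
ft_force: [-0.8, 0.9, 5.8]
opening: 0.462
```

Emit:
{"method": "carry_out", "body": {"motion": [[[0,0,6],[0,0,0]],[[0,0,14],[0,0,0]],[[0,0,25],[0,0,0]],[[0,0,40],[0,0,0]],[[0,0,45],[0,0,0]],[[0,0,30],[0,0,0]],[[0,0,10],[0,0,0]],[[62,0,0],[0,0,0]],[[50,0,0],[0,0,0]],[[0,0,0],[0,0,0]],[[0,0,0],[0,0,0]],[[0,0,0],[0,0,0]]]}}

```text
time_s: 6.85
tool_pos: [634.9, -17.7, 220.0]
orientation: [-0.001, 0.014, 1.0, 0.0]
ft_force: [-0.9, -0.1, -1.9]
opening: 0.46
```

```bash
cat > tq.py <<'E'
from h import *
T=[];F=[]
for i in range(8):
    s=state(); T.append(s['wrist_torque']); F.append(s['ft_force']); grab_frame('wrist')
T=np.array(T);F=np.array(F)
print(round(s['time_s'],2),s['tool_pos'].round(1),quat(s['orientation']).as_rotvec().round(3),round(s['opening'],3))
print('T',T.mean(0).round(4),'sd',T.std(0).round(4),'F',F.mean(0).round(2),'sd',F.std(0).round(2)); print(T[:,1].round(3))
E
python3 tq.py
```

```text
7.2 [636.1 -17.8 220.7] [ 0.045  3.141 -0.   ] 0.458
T [ 0.0026 -0.0073 -0.0089] sd [0.0291 0.0162 0.0341] F [ 0.13  0.2  -2.54] sd [0.52 0.46 0.32]
[-0.034 -0.007  0.003 -0.016 -0.007  0.021 -0.024  0.005]
```

Emit:
{"method": "carry_out", "body": {"motion": [[[-62,0,0],[0,0,0]],[[-50,0,0],[0,0,0]],[[0,0,0],[0,0,0]],[[0,0,0],[0,0,0]],[[0,0,0],[0,0,0]]]}}

```text
time_s: 7.88
tool_pos: [525.8, -18.0, 220.8]
orientation: [0.001, 0.014, 1.0, -0.0]
ft_force: [0.1, 0.5, -2.7]
opening: 0.463
```

```bash
python3 tq.py
```

```text
8.22 [524.4 -17.8 220.1] [-0.044 -3.141 -0.   ] 0.462
T [ 0.0223 -0.0207 -0.0005] sd [0.0221 0.0265 0.0318] F [-0.17  0.06 -2.49] sd [0.47 0.31 0.51]
[-0.049 -0.067 -0.019  0.008 -0.005  0.016 -0.034 -0.017]
```

Emit:
{"method": "carry_out", "body": {"motion": [[[0,0,-40],[0,0,0]],[[0,0,-45],[0,0,0]],[[0,0,-35],[0,0,0]],[[0,0,-20],[0,0,0]],[[0,0,0],[0,0,0]],[[0,0,-10],[0,0,0]],[[0,0,-8],[0,0,0]],[[0,0,-6],[0,0,0]],[[0,0,-5],[0,0,0]],[[0,0,-1],[0,0,0]],[[0,0,0],[0,0,0]]]}}

```text
time_s: 9.65
tool_pos: [524.3, -17.8, 51.1]
orientation: [0.0, 0.014, 1.0, -0.0]
ft_force: [-3.2, 0.0, 6.1]
opening: 0.462
```

Emit:
{"method": "carry_out", "body": {"motion": [[[0,0,0],[0,0,0]],[[0,0,0],[0,0,0]],[[0,0,0],[0,0,0]],[[0,0,0],[0,0,0]],[[0,0,25],[0,0,0]],[[0,0,40],[0,0,0]],[[0,0,40],[0,0,0]],[[-1.5,-45,0],[0,0,0]],[[-1.5,-44.7,0],[0,0,0]],[[0,0,0],[0,0,0]],[[0,0,-40],[0,0,0]],[[0,0,-40],[0,0,0]],[[0,0,-25],[0,0,0]],[[0,0,0],[0,0,0]],[[0,0,0],[0,0,0]]], "jaw": 1}}

```text
time_s: 11.52
tool_pos: [521.8, -107.2, 51.1]
orientation: [0.0, 0.014, 1.0, -0.0]
ft_force: [-0.7, -0.8, 1.1]
opening: 0.999
```

Emit:
{"method": "carry_out", "body": {"motion": [[[0,0,0],[0,0,0]],[[0,0,0],[0,0,0]],[[0,0,0],[0,0,0]],[[0,0,0],[0,0,0]],[[0,0,0],[0,0,0]]], "jaw": 0}}

```text
time_s: 12.15
tool_pos: [521.8, -107.5, 51.2]
orientation: [0.001, 0.014, 1.0, -0.0]
ft_force: [-0.4, 1.6, 6.5]
opening: 0.461
```

Emit:
{"method": "carry_out", "body": {"motion": [[[0,0,6],[0,0,0]],[[0,0,14],[0,0,0]],[[0,0,25],[0,0,0]],[[0,0,40],[0,0,0]],[[0,0,45],[0,0,0]],[[0,0,30],[0,0,0]],[[0,0,10],[0,0,0]],[[62,0,0],[0,0,0]],[[50,0,0],[0,0,0]],[[0,0,0],[0,0,0]],[[0,0,0],[0,0,0]],[[0,0,0],[0,0,0]]]}}

```text
time_s: 13.65
tool_pos: [631.9, -107.3, 219.9]
orientation: [-0.001, 0.014, 1.0, 0.0]
ft_force: [-0.1, -0.5, -3.1]
opening: 0.46
```

```bash
python3 tq.py
```

```text
14.0 [ 633.  -107.6  220.7] [ 0.045  3.141 -0.   ] 0.461
T [0.0164 0.0063 0.0034] sd [0.0313 0.0331 0.0221] F [-0.19 -0.08 -2.89] sd [0.34 0.61 0.38]
[ 0.068  0.029  0.015 -0.042  0.013  0.016 -0.03  -0.019]
```

Emit:
{"method": "carry_out", "body": {"motion": [[[-62,0,0],[0,0,0]],[[-50,0,0],[0,0,0]],[[0,0,0],[0,0,0]],[[0,0,0],[0,0,0]],[[0,0,0],[0,0,0]]]}}

```text
time_s: 14.68
tool_pos: [522.7, -107.8, 220.8]
orientation: [0.001, 0.014, 1.0, -0.0]
ft_force: [1.0, -0.4, -2.3]
opening: 0.46
```

```bash
python3 tq.py
```

```text
15.03 [ 521.4 -107.4  220.1] [-0.044 -3.141 -0.   ] 0.461
T [-0.0053 -0.0107 -0.0071] sd [0.0278 0.0126 0.0273] F [ 0.24  0.07 -2.86] sd [0.39 0.52 0.44]
[ 0.004 -0.021 -0.021 -0.01  -0.006  0.     0.002 -0.034]
```

Emit:
{"method": "carry_out", "body": {"motion": [[[0,0,-40],[0,0,0]],[[0,0,-45],[0,0,0]],[[0,0,-35],[0,0,0]],[[0,0,-20],[0,0,0]],[[0,0,0],[0,0,0]],[[0,0,-10],[0,0,0]],[[0,0,-8],[0,0,0]],[[0,0,-6],[0,0,0]],[[0,0,-5],[0,0,0]],[[0,0,-1],[0,0,0]],[[0,0,0],[0,0,0]]]}}

```text
time_s: 16.45
tool_pos: [521.2, -107.3, 51.0]
orientation: [0.0, 0.014, 1.0, 0.0]
ft_force: [-2.8, 2.0, 4.9]
opening: 0.462
```

Emit:
{"method": "carry_out", "body": {"motion": [[[0,0,0],[0,0,0]],[[0,0,0],[0,0,0]],[[0,0,0],[0,0,0]],[[0,0,0],[0,0,0]],[[0,0,25],[0,0,0]],[[0,0,40],[0,0,0]],[[0,0,40],[0,0,0]],[[-1.5,-45,0],[0,0,0]],[[-1.5,-44.7,0],[0,0,0]],[[0,0,0],[0,0,0]],[[0,0,-40],[0,0,0]],[[0,0,-40],[0,0,0]],[[0,0,-25],[0,0,0]],[[0,0,0],[0,0,0]],[[0,0,0],[0,0,0]]], "jaw": 1}}

```text
time_s: 18.32
tool_pos: [518.8, -196.9, 51.1]
orientation: [0.0, 0.014, 1.0, -0.0]
ft_force: [-1.0, 0.4, 0.1]
opening: 0.999
```

Emit:
{"method": "carry_out", "body": {"motion": [[[0,0,0],[0,0,0]],[[0,0,0],[0,0,0]],[[0,0,0],[0,0,0]],[[0,0,0],[0,0,0]],[[0,0,0],[0,0,0]]], "jaw": 0}}

```text
time_s: 18.95
tool_pos: [518.8, -197.3, 51.2]
orientation: [0.001, 0.014, 1.0, -0.0]
ft_force: [0.1, 1.3, 6.4]
opening: 0.46
```

Emit:
{"method": "carry_out", "body": {"motion": [[[0,0,6],[0,0,0]],[[0,0,14],[0,0,0]],[[0,0,25],[0,0,0]],[[0,0,40],[0,0,0]],[[0,0,45],[0,0,0]],[[0,0,30],[0,0,0]],[[0,0,10],[0,0,0]],[[62,0,0],[0,0,0]],[[50,0,0],[0,0,0]],[[0,0,0],[0,0,0]],[[0,0,0],[0,0,0]],[[0,0,0],[0,0,0]]]}}

```text
time_s: 20.45
tool_pos: [628.8, -197.1, 219.9]
orientation: [-0.001, 0.014, 1.0, 0.0]
ft_force: [-0.4, 0.4, -3.1]
opening: 0.457
```

```bash
python3 tq.py
```

```text
20.8 [ 630.  -197.3  220.7] [ 0.045  3.141 -0.   ] 0.461
T [-0.0016 -0.0094  0.006 ] sd [0.0309 0.1117 0.028 ] F [ 0.12 -0.05 -3.17] sd [0.41 0.65 0.33]
[ 0.153  0.122  0.081  0.02  -0.063 -0.104 -0.141 -0.144]
```

Emit:
{"method": "carry_out", "body": {"motion": [[[-62,0,0],[0,0,0]],[[-50,0,0],[0,0,0]],[[0,0,0],[0,0,0]],[[0,0,0],[0,0,0]],[[0,0,0],[0,0,0]]]}}

```text
time_s: 21.48
tool_pos: [519.6, -197.6, 220.7]
orientation: [0.001, 0.014, 1.0, -0.0]
ft_force: [0.8, 0.5, -3.0]
opening: 0.463
```

```bash
python3 tq.py
```

```text
21.82 [ 518.4 -197.2  220.1] [-0.044 -3.141 -0.   ] 0.461
T [ 0.0398  0.0971 -0.0153] sd [0.0332 0.0299 0.0317] F [-0.25  0.36 -3.41] sd [0.72 0.47 0.48]
[0.06  0.079 0.135 0.148 0.085 0.063 0.104 0.104]
```

The right case rattles: its wrist moment swings, while the other two stayed flat. I'll check the case's attitude in the grip and read the torque again.

```bash
python3 tq.py
python3 - <<'E'
from h import *
n='scene'; cm=cam(n); im,d=grab_frame(n); W=cloud(n,d,cm)
cv2.imwrite('pics/s2.png',cv2.resize(im[150:350,150:420,::-1],None,fx=2.8,fy=2.8))
E
```

```text
22.23 [ 518.2 -197.2  220.3] [ 0.045  3.141 -0.   ] 0.461
T [ 0.0318  0.1276 -0.0077] sd [0.0233 0.041  0.0362] F [-0.21  0.26 -3.16] sd [0.28 0.53 0.47]
[0.043 0.148 0.13  0.167 0.125 0.183 0.131 0.093]
```

View pics/s2.png

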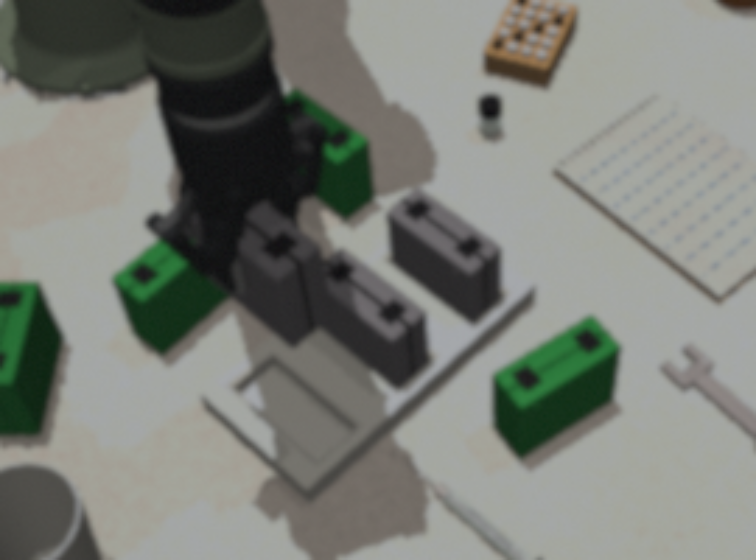

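Run:
```python
from h import *
for n in ['scene','wrist']:
    cm=cam(n); im,d=grab_frame(n); W=cloud(n,d,cm); i=im.astype(int)
    if n=='wrist': cv2.imwrite('pics/w2.png',im[...,::-1])
    for t in trace('case_right_mid',n)[:4]:
        p=t['pixels']&(d>0); P=W[p]
        if len(P)<30: continue
        print(n,round(t['conf'],2),np.round(t['xy']),len(P),'col',i[p].mean(0).round(),'x',np.percentile(P[:,0],[2,50,98]).round(),'y',np.percentile(P[:,1],[2,50,98]).round(),'z',np.percentile(P[:,2],[2,50,98]).round())
```

```text
scene 0.88 [249. 247.] 1251 col [49. 47. 48.] x [474. 554. 568.] y [-220. -206. -127.] z [ 89. 244. 264.]
scene 0.81 [154. 279.] 1493 col [35. 70. 41.] x [287. 339. 368.] y [-369. -328. -277.] z [ 4. 75. 88.]
scene 0.66 [206. 255.] 961 col [31. 68. 38.] x [347. 382. 387.] y [-233. -208. -165.] z [ 7. 63. 89.]
scene 0.64 [275. 210.] 656 col [33. 63. 38.] x [308. 390. 401.] y [-22.  -2.  19.] z [ 4. 71. 90.]
wrist 0.97 [125.  16.] 2964 col [19. 44. 22.] x [343. 361. 370.] y [-352. -336. -315.] z [ 3. 44. 84.]
wrist 0.96 [317. 302.] 31039 col [57. 55. 56.] x [467. 489. 528.] y [-216. -198. -179.] z [200. 258. 260.]
wrist 0.9 [578.  34.] 7490 col [21. 55. 26.] x [355. 384. 400.] y [-22. -20.  13.] z [ 5. 68. 85.]
wrist 0.81 [464. 350.] 2220 col [23. 52. 28.] x [646. 657. 694.] y [-100.  -51.   -5.] z [ 3. 28. 84.]
```

View pics/w2.png

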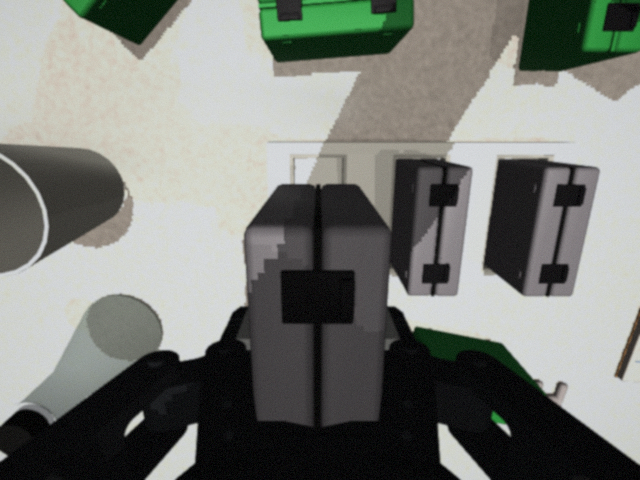

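The wrist view (case at columns 247–390) and depth show the case level, with no slip (x 467 to 528 is what's visible, top at 258–260). I'll shake it several more times, with pauses.

Emit:
{"method": "carry_out", "body": {"motion": [[[62,0,0],[0,0,0]],[[50,0,0],[0,0,0]],[[0,0,0],[0,0,0]],[[0,0,0],[0,0,0]],[[0,0,0],[0,0,0]],[[0,0,0],[0,0,0]],[[-62,0,0],[0,0,0]],[[-50,0,0],[0,0,0]],[[0,0,0],[0,0,0]],[[0,0,0],[0,0,0]],[[0,0,0],[0,0,0]],[[0,0,0],[0,0,0]],[[62,0,0],[0,0,0]],[[50,0,0],[0,0,0]],[[0,0,0],[0,0,0]],[[0,0,0],[0,0,0]],[[0,0,0],[0,0,0]],[[0,0,0],[0,0,0]]]}}

```text
time_s: 24.78
tool_pos: [629.6, -197.3, 220.8]
orientation: [0.0, 0.014, 1.0, -0.0]
ft_force: [0.3, -0.6, -3.8]
opening: 0.463
```

```bash
python3 tq.py
```

```text
25.12 [ 630.1 -197.3  220.5] [ 0.045  3.141 -0.   ] 0.461
T [0.0012 0.0286 0.0109] sd [0.0204 0.0364 0.0235] F [-0.22 -0.04 -3.35] sd [0.33 0.75 0.5 ]
[ 0.098 -0.015  0.004  0.075  0.014  0.032 -0.001  0.022]
```

Emit:
{"method": "carry_out", "body": {"motion": [[[-62,0,0],[0,0,0]],[[-50,0,0],[0,0,0]],[[0,0,0],[0,0,0]],[[0,0,0],[0,0,0]],[[0,0,0],[0,0,0]],[[0,0,0],[0,0,0]]]}}

```text
time_s: 25.92
tool_pos: [519.2, -197.3, 220.3]
orientation: [0.0, 0.014, 1.0, -0.0]
ft_force: [-0.3, -0.9, -2.6]
opening: 0.461
```

```bash
python3 tq.py
```

```text
26.27 [ 518.3 -197.1  220.2] [-0.044 -3.141 -0.   ] 0.459
T [ 0.0072 -0.0991 -0.0036] sd [0.0293 0.0927 0.0143] F [-0.17 -0.29 -3.21] sd [0.4  0.31 0.47]
[-0.12  -0.228 -0.218 -0.133 -0.1   -0.031 -0.024  0.062]
```

```bash
python3 tq.py && python3 tq.py
```

```text
26.68 [ 518.2 -197.2  220.3] [ 0.044  3.141 -0.   ] 0.457
T [0.021  0.0688 0.0122] sd [0.0201 0.0606 0.0335] F [ 0.02 -0.17 -3.04] sd [0.42 0.18 0.46]
[ 0.113  0.113  0.123  0.136  0.062  0.052 -0.008 -0.04 ]
27.07 [ 518.2 -197.2  220.3] [ 0.044  3.141 -0.   ] 0.462
T [-0.058  -0.1407  0.0088] sd [0.0284 0.0599 0.0201] F [ 0.09 -0.35 -3.12] sd [0.41 0.67 0.33]
[-0.061 -0.069 -0.097 -0.113 -0.233 -0.19  -0.166 -0.197]
```

Emit:
{"method": "carry_out", "body": {"motion": [[[0,0,10],[0,0.07,0]],[[0,0,10],[0,0.07,0]],[[0,0,0],[0,0,0]],[[0,0,0],[0,0,0]],[[0,0,0],[0,0,0]],[[0,0,0],[0,0,0]],[[0,0,0],[0,0,0]],[[0,0,0],[0,0,0]]]}}

```text
time_s: 28.12
tool_pos: [518.1, -197.2, 240.3]
orientation: [-0.07, 0.014, 0.997, -0.001]
ft_force: [0.8, -0.1, -2.9]
opening: 0.461
```

```bash
python3 tq.py && python3 tq.py
```

```text
28.48 [ 518.2 -197.2  240.3] [-4.200e-02 -3.001e+00  3.000e-03] 0.464
T [-0.0018 -0.2058  0.0196] sd [0.017  0.1224 0.0326] F [ 0.17 -0.23 -3.35] sd [0.37 0.48 0.63]
[-0.139 -0.356 -0.256 -0.032 -0.017 -0.276 -0.343 -0.228]
28.88 [ 518.2 -197.2  240.3] [-4.200e-02 -3.001e+00  3.000e-03] 0.464
T [ 0.0053 -0.1885 -0.0007] sd [0.0247 0.1405 0.0453] F [-0.2  -0.27 -3.08] sd [0.58 0.46 0.58]
[-0.052 -0.096 -0.358 -0.355 -0.102  0.012 -0.204 -0.351]
```

Emit:
{"method": "carry_out", "body": {"motion": [[[0,0,0],[0,-0.14,0]],[[0,0,0],[0,-0.14,0]],[[0,0,0],[0,0,0]],[[0,0,0],[0,0,0]],[[0,0,0],[0,0,0]],[[0,0,0],[0,0,0]],[[0,0,0],[0,0,0]],[[0,0,0],[0,0,0]]]}}

```text
time_s: 29.92
tool_pos: [518.4, -197.2, 240.1]
orientation: [0.07, 0.014, 0.997, 0.001]
ft_force: [-0.4, -0.4, -3.4]
opening: 0.465
```

```bash
python3 tq.py && python3 tq.py
```

```text
30.27 [ 518.2 -197.2  240.3] [4.300e-02 3.001e+00 3.000e-03] 0.463
T [-0.0017  0.1755  0.0014] sd [0.0349 0.1098 0.0422] F [-0.38  0.29 -3.47] sd [0.31 0.45 0.51]
[0.088 0.114 0.293 0.337 0.281 0.04  0.053 0.198]
30.68 [ 518.2 -197.2  240.3] [4.300e-02 3.001e+00 3.000e-03] 0.46
T [ 0.01    0.2405 -0.0139] sd [0.0154 0.076  0.0284] F [ 0.36  0.17 -3.41] sd [0.47 0.66 0.34]
[0.328 0.302 0.166 0.101 0.218 0.298 0.308 0.204]
```

Emit:
{"method": "carry_out", "body": {"motion": [[[0,0,0],[0,0.14,0]],[[0,0,0],[0,0.14,0]],[[0,0,0],[0,0,0]],[[0,0,0],[0,0,0]],[[0,0,0],[0,0,0]],[[0,0,0],[0,0,0]],[[0,0,0],[0,0,0]],[[0,0,0],[0,0,0]]]}}

```text
time_s: 31.72
tool_pos: [518.1, -197.2, 240.6]
orientation: [-0.07, 0.014, 0.997, -0.001]
ft_force: [0.2, 0.1, -3.0]
opening: 0.458
```

```bash
python3 tq.py
```

```text
32.08 [ 518.2 -197.2  240.2] [-4.200e-02 -3.001e+00  3.000e-03] 0.463
T [ 0.0079 -0.1875 -0.0113] sd [0.03   0.1053 0.0363] F [ 0.01 -0.21 -3.17] sd [0.56 0.3  0.49]
[-0.215 -0.088 -0.173 -0.285 -0.38  -0.091 -0.044 -0.224]
```

The part runs with tilt too. I level the case and carry it to the notepad.

Emit:
{"method": "carry_out", "body": {"motion": [[[0,0,0],[0,-0.07,0]],[[0,0,0],[0,-0.07,0]],[[4,16,-2],[0,0,0]],[[8,32,-2],[0,0,0]],[[10,41,-2],[0,0,0]],[[10,41,-2],[0,0,0]],[[10,41,-3],[0,0,0]],[[10,41,-3],[0,0,0]],[[10,41,-3],[0,0,0]],[[10,41,-3],[0,0,0]],[[10,41,-2],[0,0,0]],[[10,41,-2],[0,0,0]],[[9,36,-1],[0,0,0]],[[6,25,0],[0,0,0]],[[4,15,0],[0,0,0]],[[0,0,0],[0,0,0]],[[0,0,0],[0,0,0]],[[0,0,0],[0,0,0]],[[0,0,0],[0,0,0]],[[0,0,0],[0,0,0]]]}}

```text
time_s: 34.62
tool_pos: [629.3, 254.3, 215.5]
orientation: [0.0, 0.014, 1.0, 0.0]
ft_force: [0.6, -0.4, -3.9]
opening: 0.458
```

```bash
python3 tq.py
python3 - <<'E'
from h import *
s=state(); p=s['tool_pos']
for n in ['wrist','scene','top']:
    cm=cam(n); im,d=grab_frame(n); W=cloud(n,d,cm); i=im.astype(int)
    cv2.imwrite(f'pics/{n}3.png',im[...,::-1])
    if n=='wrist':
        t=[t for t in trace('case_right_mid',n) if abs(np.median(W[t['pixels']&(d>0)],0)-p).max()<70]
        P=W[t[0]['pixels']&(d>0)]; Q=P[P[:,2]>p[2]+25]
        A=np.c_[Q[:,0]-p[0],Q[:,1]-p[1],np.ones(len(Q))]; c=np.linalg.lstsq(A,Q[:,2],rcond=None)[0]
        print('top plane slope',c.round(3),'x',np.percentile(P[:,0],[1,99]).round(),'y',np.percentile(P[:,1],[1,99]).round(),'z',np.percentile(P[:,2],[1,99]).round())
    else:
        f=np.load(f'{n}1.npz')
        for lo,hi in [(-65,20),(-140,-65)]:
            for K,I in [(f['W'],f['im'].astype(int)),(W,i)]:
                m=(I.max(-1)-I.min(-1)<30)&(K[...,2]>78)&(K[...,2]<105)&(K[...,0]>440)&(K[...,0]<610)&(K[...,1]>lo)&(K[...,1]<hi)
                r=cv2.minAreaRect(K[m][:,:2].astype(np.float32)); print(n,lo,m.sum(),np.round(r[0],1),np.round(r[1]),round(r[2],1),'z',np.percentile(K[m][:,2],[10,50,90]).round(1))
        for t in recognise('notepad_mid',n)[:2]: 
            x,y=np.round(t['xy']).astype(int); print('pad',t['conf'],W[y,x].round())
E
```

```text
34.98 [629.2 254.8 215.3] [-0.044 -3.141  0.   ] 0.46
T [ 0.0117  0.0279 -0.0175] sd [0.0305 0.041  0.0223] F [-0.34 -0.07 -3.06] sd [0.7  0.33 0.79]
[-0.014  0.095  0.03   0.095  0.019  0.008 -0.001 -0.009]
top plane slope [2.50000e-02 1.00000e-03 2.53416e+02] x [578. 641.] y [235. 274.] z [178. 256.]
scene -65 671 [523.  -19.2] [ 43. 103.] 86.3 z [85.3 90.9 93.5]
scene -65 673 [523.2 -19.3] [ 41. 101.] 88.5 z [84.2 91.  93.5]
scene -140 730 [ 519.9 -108.3] [ 41. 102.] 88.4 z [84.9 91.  93.6]
scene -140 730 [ 520.1 -108.7] [ 41. 103.] 88.6 z [85.  91.  93.5]
top -65 676 [525.1 -14.4] [ 40. 100.] 87.8 z [86.3 90.2 94.1]
top -65 673 [524.3 -15. ] [40. 99.] 88.2 z [86.5 90.3 94.1]
top -140 681 [ 522.  -103.5] [40. 98.] 89.5 z [86.1 89.9 94.1]
top -140 682 [ 522.  -105.1] [42. 98.] 89.1 z [86.2 90.1 93.5]
pad 0.77 [606. 204.  14.]
pad 0.51 [593. 246. 249.]
```

View pics/scene3.png

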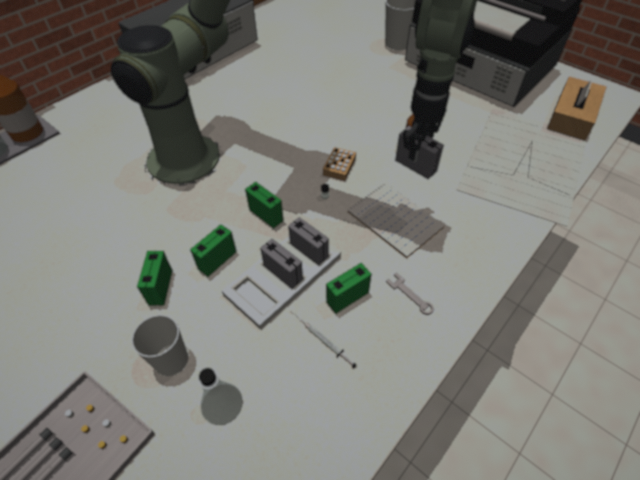

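Emit:
{"method": "carry_out", "body": {"motion": [[[-2,-8,0],[0,0,0]],[[-4,-16,0],[0,0,0]],[[-3,-12,0],[0,0,0]],[[-1,-5,0],[0,0,0]],[[0,0,0],[0,0,0]],[[0,0,0],[0,0,0]],[[0,0,0],[0,0,0]],[[0,0,0],[0,0,0]],[[0,0,0],[0,0,0]],[[0,0,0],[0,0,0]],[[0,0,0],[0,0,0]],[[0,0,0],[0,0,0]]]}}

```text
time_s: 36.83
tool_pos: [619.2, 213.8, 215.3]
orientation: [-0.0, 0.014, 1.0, 0.0]
ft_force: [0.6, -0.3, -2.8]
opening: 0.463
```

```bash
python3 tq.py
python3 - <<'E'
from h import *
s=state(); p=s['tool_pos']; n='wrist'; cm=cam(n); im,d=grab_frame(n); W=cloud(n,d,cm)
for t in trace('case_right_mid',n):
    P=W[t['pixels']&(d>0)]
    if len(P)>500 and abs(np.median(P,0)-p).max()<70:
        Q=P[P[:,2]>p[2]+25]; A=np.c_[Q[:,0]-p[0],Q[:,1]-p[1],np.ones(len(Q))]
        print('slope',np.linalg.lstsq(A,Q[:,2],rcond=None)[0].round(3)); break
m=(d>0)&(W[...,2]>7)&(W[...,2]<17)&(abs(W[...,0]-619)<140)&(abs(W[...,1]-213)<110)
print('pad',m.sum(),W[m].min(0).round(),W[m].max(0).round())
E
```

```text
37.17 [619.2 213.8 215.3] [0.044 3.141 0.   ] 0.461
T [-0.0078  0.0129  0.0112] sd [0.0189 0.0198 0.0327] F [ 0.14 -0.02 -3.15] sd [0.49 0.32 0.37]
[ 0.04  -0.021  0.022  0.014  0.001  0.013  0.039 -0.005]
slope [2.40000e-02 3.00000e-03 2.53402e+02]
pad 17733 [507. 130.   7.] [713. 300.  13.]
```

```bash
python3 -c "
from h import *
print(hand_in())"
```

```text
the job is handed in; nothing more can be done
None
```

The right case (−y side) is the one that rattles. I handed the job in holding it still and upright over the middle of the notepad, at about 37 s of the 72 s allowed. No verdict is reported.

**Shaking:** I lifted each case clear and shook it with 112 mm strokes. The left and middle cases gave only sensor noise at the wrist, about 0.02–0.03 N·m. The right case gave clear swings of up to about 0.2 N·m. I shook it several times each way, then tipped it 8° to +x, −x and +x, to make sure the part had run both ways.

**Last checks:**
- **Rattling case:** the tool is at (619, 214, 215) mm against a notepad middle of about (619, 213). The case is pitched only 0.024 rad, the gripper opening reads 0.46 (on the case), and the measured weight is about 3.1 N.
- **Silent cases:** both are back in their pockets, with top height and position matching the first pictures within about 2 mm.
- **Bystanders:** they look unmoved in the last scene picture, but I did not measure them.

**What disagreed:**
- **Wrist torque:** the right case's swings were larger than a 0.11 kg part should cause, and they did not settle cleanly after each stroke. I took them as proof of rattling, not as a reading of where the part was.
- **Carry to the notepad:** my first move overshot by about 40 mm in y, and I corrected it before handing in.

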